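Draw a wiper arm out of a half-opening drawer

TASK

The chrome wiper arm is wanted for fitting: pull the top drawer of the grey two-tier unit out to its stop; it only comes about half-way out. The wiper arm inside is longer than that opening, so grip it just behind its head, tilt it head-up and draw it out diagonally between the drawer front and the unit's front edge, without knocking it hard against the plastic. Finish still holding it in the air, both ends well above the top of the unit and touching nothing but the gripper, with the drawer left open and the other things on the shelf left where they stand.

Things in the scene. Friction and masses are not known exactly. Their poses are not given: they have to be found in the camera images.
- unit: grey plastic two-tier drawer unit with blue drawers, fixed to the shelf: 360 deep (its x), 210 wide (its y), 178 high. Origin at the centre of its underside; the drawers come out towards its -x, z is up. Its front edge is at x = -180; there a bezel under the top reaches down to z = 162, so the clear height there over the top drawer's floor (z = 98) is 64.
- top_drawer (a joint): how far the top drawer is pulled out, in m: 0 shut, 0.200 at its stop; it starts a little ajar. It slides with about 1.5 N friction and stays where it is left.
- drawer_pull (a point): centre of the top drawer's black grip tab, which sticks out of the middle of the front panel: stem 26 wide across (unit y) by 14 high, ending in a 32 wide, 18 high lip; 34 long in all, the point is 14 out from the panel's face, 40 below the unit's top. Axes as the unit's.
- drawer_lip (a point): middle of the top edge of the top drawer's front panel (panel 5 thick); the drawer's floor lies 60 below it. Inside, the drawer is 326 long, 184 wide, side walls 56 high. At the stop the clear opening from the panel to the unit's front edge is 201 long. Axes as the unit's.
- wiper_grip (a point): the place to grasp on the chrome wiper arm lying in the top drawer roughly along it: on the middle of its straight channel section, 16 wide and 15 high there, 19.5 above the drawer floor; the section runs 28 from this point towards the head and 45 towards the tail. The arm is 280 long, about 0.2 kg, with its balance point within 10 of here; its x axis runs from head to tail, z is up as it lies.
- wiper_head (a point): end of the arm's heavy head (24 wide, 26 high, 45 long, nearest the drawer front), 13 above its underside, 75 from wiper_grip along -x.
- wiper_tail (a point): thin tail end with the hook (9 wide), under the unit's top at first, 5 above its underside, 205 from wiper_grip along +x.
- funnel: white funnel, 116 across and 112 high, mouth down on the rear of the unit's top; origin under its centre. To be left alone.
- jug: grey closed jug, 100 x 170 x 210 high, origin under its centre. To be left alone.
- glass_bottle: amber glass bottle, 64 across, 190 high, origin under its centre. To be left alone.
- tape: roll of tape lying flat, 100 across, 48 high, origin under its centre. To be left alone.
- driver: screwdriver with a green handle, 200 long, lying; origin near its middle. To be left alone.
- tin: small tin, 80 across, 100 high, origin under its centre. To be left alone.

How it is judged:
By the outcome, as a careful person would: the job done as asked, in the order asked, and still so for the second after the job is handed in, while the arm keeps its last pose, push and grip.
It also fails if it takes over 58 s, if anything falls off the work surface, if the arm or the gripper's body presses on something with over 40 N, if the wrist force passes 120 N, or if a joint passes its speed limit or range.

ROBOT

A 6-joint arm with a two-finger parallel gripper is mounted at the origin on the work surface. World frame = base frame: x ahead of the robot, y to its left, z up, the work surface at z = 0. Lengths are in m, angles in rad, forces in N, time in s.
With the tool pointing down it reaches from about 0.425 to 0.95 m from the base axis. Payload 3.5 kg.
Tool frame: the origin (TCP) lies at the very end of the fingers, on their centre line; the grasp point (between the pads) lies 19 mm behind it; y points along the fingers, z is the direction in which the jaws open and shut, and the axes are right-handed (so a half turn about y gives the same grasp; the last joint's range is limited). The gripper opens to 85 mm and grips with 20 to 120 N. Pads are 22 mm wide; open, the fingers measure 114 mm over their backs; the gripper's body (76 mm by 85 mm) begins 54 mm behind the grasp point. The pads swing forward as they close: fully open they stand 13 mm farther back than shut.
Start: joints at [1.175, 0.286, 1.577, -0, 1.279, -0.15], TCP at [0.164, 0.655, 0.231] pointing down, gripper open.
Joint ranges: [-2.77, 2.77], [-0.9, 2.22], [0.21, 2.48], [-1.53, 4.67], [0.24, 2.81], [-2.84, 2.84]. Speed limits (rad/s): [2.79, 2.79, 3.14, 3.14, 3.14, 3.14].

INTERFACE

Orientations are given as a unit quaternion [x, y, z, w].
In Python, from plant import ctrl, cams gives the robot as it stands.
- The arm moves only by the tool play_rows, never from a script. Its argument "steps" is a list of rows, each an object of numbers: "claw": the finger opening in cm, from 0 to 8.54; "tx", "ty", "tz": the shift along the tool's x, y, z in cm; "ax", "ay", "az": the turn, a rotation vector about the tool's x, y, z in degrees. A call has 1 to 12 rows; each row is the pose to reach, as a shift and turn from the pose commanded when the call began, along the tool's axes at that moment; what a row does not reach only later rows make up. A row lasts 1/12 s, in which the tool goes at most 41.7 mm and 7.16 degrees, less where a joint would pass 70% of its speed; a pose out of reach is approached as far as the arm can. A call with a gripper value outside its range is refused whole. The fingers move at their own pace and stop on an object; "grip_force" is the grip in N (left out, the last holds). Time passes only in rows, so rows that repeat a pose let the fingers close. It gives the time, the measured TCP pose, the force and the opening at its end, in the units of the state.
- ctrl.get_state(): the state, without advancing time (a new reading comes with each control period).
- cams.read_camera(name): name is "scene" or "top" or "wrist"; returns (picture, depth): 384x512x3 uint8, blue, green, red; 384x512 float32, m along the optical axis (not along the pixel's ray), 0 where there is no reading.
- cams.camera_model(name): a dict with "intrinsics" (3x3 intrinsics, pixels), "rvec" (rotation vector, rad) and "tvec" (3), from world to camera coordinates, as OpenCV has them; the wrist camera has in their place "tool_from_camera" (4x4, takes a point from camera to tool coordinates, whose origin is the TCP and whose axes are the tool frame's). Camera axes: x right, y down, z forward; pixel columns grow to the right and rows downward; lengths in m; the calibration is good to about 2 mm. The wrist camera is an equidistant fisheye: a pixel r from the principal point sees the ray r / f radians off the axis. A picture is of the moment at which its call begins: read the wrist's pose just before it. camera_model takes no time and is no camera call.
- ctrl.sign_off(): hands the job in, once; it reports no verdict.
The state is a dict: "time": time; "qpos": joint angles; "dq": joint speeds; "joint_efforts": joint torques, N m; "eef_pos": TCP position; "tcp_rot": TCP orientation; "contact_force": force on the tool from outside, world axes, zero at the start; "wrist_torque": the same for the moment, N m; "opening": opening from 0.0 (shut) to 1.0 (fully open).
Only numpy, scipy, OpenCV 4.12 (cv2) and the standard library are available. Lean on these libraries where they do the work, as an engineer would, in place of code of your own. Each camera call takes 0.05 s, during which the arm holds its last target.

## Working session

There is one attempt and no reset: what is moved stays moved. The work goes in short steps, Python scripts to look and compute and a tool call to move; the robot and the scene stay as the last step left them, time stands still between calls to the robot, and variables do not carry over. Pictures are saved under pics/ and viewed, and the job is handed in when it is done.

Besides the shell and the picture viewer there is one more tool, called after "Request:" as name(argument=value, ...), one argument or row to a line, values as JSON. play_rows: Moves the arm, as the interface text tells. Its arguments: {"type":"object","properties":{"steps":{"type":"array","items":{"type":"object","properties":{"claw":{"type":"number"},"tx":{"type":"number"},"ty":{"type":"number"},"tz":{"type":"number"},"ax":{"type":"number"},"ay":{"type":"number"},"az":{"type":"number"}}}},"grip_force":{"type":"number"}},"required":["steps"]}

```bash
mkdir -p pics; ls
cat > h.py <<'E'
import numpy as np,cv2
from plant import ctrl,cams
from scipy.spatial.transform import Rotation as R
def snap(n,f):
    s=ctrl.get_state(); p,d=cams.read_camera(n); cv2.imwrite('pics/%s.png'%f,p); np.savez('pics/%s.npz'%f,p=p,d=d,pos=s['eef_pos'],rot=s['tcp_rot']); return p,d,s
def cloud(n,d):
    m=cams.camera_model(n);K=np.array(m['intrinsics']);v,u=np.indices(d.shape)
    X=np.stack([(u-K[0,2])/K[0,0]*d,(v-K[1,2])/K[1,1]*d,d],-1)
    Rm=R.from_rotvec(np.ravel(m['rvec'])).as_matrix();W=(X-np.ravel(m['tvec']))@Rm
    W[d==0]=np.nan
    return W
E
python3 - <<'E'
from h import *
for n in('scene','top','wrist'):
    p,d,s=snap(n,n+'0'); print(n,cams.camera_model(n))
print(s)
E
```

```text
pics
scene {'intrinsics': array([[481.82031016,   0.        , 256.99913806],
       [  0.        , 481.82031016, 189.15706228],
       [  0.        ,   0.        ,   1.        ]]), 'rvec': array([ 0.4682837 ,  2.77506976, -1.13217163]), 'tvec': array([ 0.54433209, -0.00827669,  2.05702449])}
top {'intrinsics': array([[351.45375862,   0.        , 259.58394399],
       [  0.        , 351.45375862, 194.52202884],
       [  0.        ,   0.        ,   1.        ]]), 'rvec': array([ 2.14533689, -2.12930119,  0.18988279]), 'tvec': array([-0.06190784,  0.54761597,  1.1004514 ])}
wrist {'intrinsics': array([[297.31863964,   0.        , 254.3344182 ],
       [  0.        , 297.31863964, 189.16547331],
       [  0.        ,   0.        ,   1.        ]]), 'tool_from_camera': array([[ 2.33515836e-04,  9.56559673e-01,  2.91536512e-01,
        -7.56117920e-02],
       [-5.76569240e-04, -2.91536342e-01,  9.56559579e-01,
        -1.43692039e-01],
       [ 9.99999807e-01, -3.91462795e-04,  4.83444531e-04,
         2.27202563e-03],
       [ 0.00000000e+00,  0.00000000e+00,  0.00000000e+00,
         1.00000000e+00]])}
{'time': 0.1, 'qpos': array([ 1.17501526e+00,  2.87130297e-01,  1.57802799e+00, -3.94155413e-06,
        1.27861800e+00, -1.49972541e-01]), 'dq': array([ 0.00085281, -0.00218416, -0.00320843,  0.00118327,  0.00148705,
        0.00034162]), 'joint_efforts': array([ 6.11089417e-04, -4.07300091e+01, -2.93698293e+01, -1.55670605e-04,
        3.48892027e-03, -2.11009177e-05]), 'eef_pos': array([0.16397638, 0.65416446, 0.23005144]), 'tcp_rot': array([ 0.70251637, -0.08689414,  0.08648058, -0.70102872]), 'contact_force': array([0.30251327, 0.0944826 , 0.8939994 ]), 'wrist_torque': array([0.01917171, 0.00133322, 0.02127558]), 'opening': 1.001068564222841}
```

View pics/scene0.png

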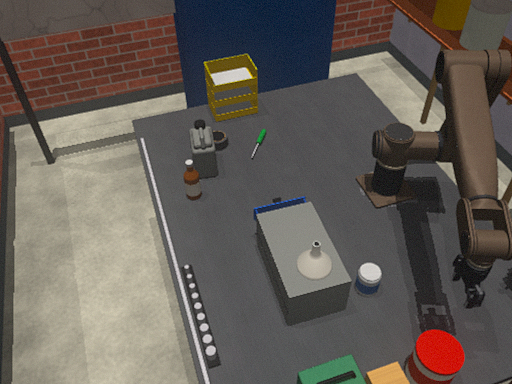

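View pics/top0.png

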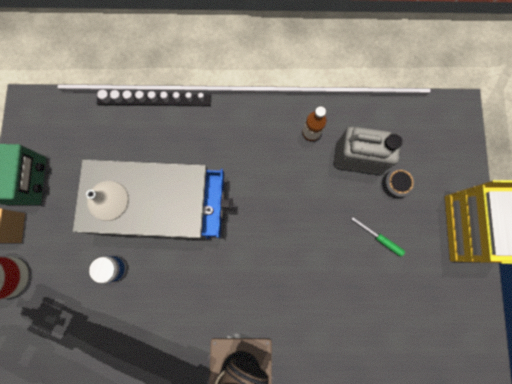

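View pics/wrist0.png

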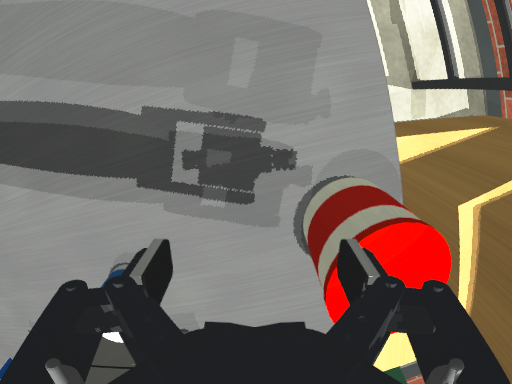

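The scene shows the unit with its slightly ajar blue top drawer (top view: unit x 75–205, y 160–238; drawer at about (214,205), black tab at (232,209)). The tin is at (105,269), and the funnel is on the rear of the unit. Next I'll measure.

Run:
```python
from h import *
a=np.load('pics/top0.npz');W=cloud('top',a['d']);p=a['p'].astype(int)
print('table',np.nanmedian(W[300:330,300:400,2]))
z=W[...,2]
m=(abs(z-.178)<.01); m[:, :70]=0;m[:,240:]=0;m[:150]=0;m[245:]=0
pts=W[m][:,:2].astype(np.float32);print(len(pts),np.nanmedian(z[m]))
r=cv2.minAreaRect(pts);print(r,cv2.boxPoints(r))
b=(p[...,0]>120)&(p[...,2]<80)&(W[...,2]>.08); b[:,:195]=0;b[:,240:]=0
P=W[b];print('blue',len(P),np.nanmin(P,0),np.nanmax(P,0))
k=(p.sum(-1)<110)&(z>.06)&(z<.3);k[:,:215]=0;k[:,250:]=0;k[:180]=0;k[240:]=0
P=W[k];print('tab',len(P),np.nanmean(P,0),np.nanmin(P,0),np.nanmax(P,0))
for v in range(170,240,6): print(v,[ '%.0f,%.0f,%.0f'%tuple(1000*W[v,u]) for u in range(200,240,4)])
c=cv2.resize(a['p'][150:250,60:250],None,fx=4,fy=4,interpolation=2);cv2.imwrite('pics/c0.png',c)
```

```text
table -0.0001578946002439463
7845 0.1772056389637144
((0.5149226784706116, 0.2876411974430084), (0.3613435626029968, 0.2107822448015213), 87.86568450927734) [[0.40287605 0.11101975]
 [0.6135121  0.10316975]
 [0.62696934 0.46426266]
 [0.41633326 0.47211266]]
blue 455 [0.4041109  0.05541914 0.09151043] [0.60538129 0.11507475 0.16245475]
tab 2 [0.52559267 0.04264606 0.11473099] [0.48874814 0.02811765 0.09670675] [0.56243721 0.05717447 0.13275522]
170 ['597,118,177', '597,106,178', '603,98,152', '640,106,-1', '640,92,2', '641,79,-2', '641,65,-1', '641,51,-1', '641,37,-1', '640,23,2']
176 ['579,117,176', '579,105,178', '597,105,98', '597,92,98', '597,80,99', 'nan,nan,nan', '619,64,1', '619,50,0', '619,37,1', '621,23,-5']
182 ['561,116,176', '563,106,168', '578,105,96', '578,92,96', '579,80,93', '566,60,157', '598,64,-0', '598,50,1', '598,36,0', '600,23,-4']
188 ['543,115,179', '546,106,165', '559,104,98', '559,92,95', '559,79,98', '547,60,160', '578,63,-2', '578,50,-3', '578,36,-0', '578,22,1']
194 ['525,115,180', '540,116,95', '540,103,98', '540,91,97', '540,79,96', '530,60,156', '557,63
[... 319 characters left out ...]
6,21,-2']
212 ['473,113,180', '481,110,121', '480,98,122', '482,88,110', '484,77,96', '479,61,135', '495,61,1', '495,48,2', '495,34,1', '496,21,-2']
218 ['457,113,175', '465,113,99', '465,101,96', '465,89,97', '465,76,99', '462,61,125', '475,61,-1', '475,48,-2', '475,34,1', '475,20,2']
224 ['440,112,177', '447,113,94', '446,100,100', '447,88,95', '446,76,98', '445,62,115', '455,60,0', '455,47,0', '455,33,1', '455,20,3']
230 ['422,111,177', '428,112,97', '428,100,98', '428,88,97', '428,75,96', '428,62,108', '435,60,-2', '435,47,-4', '435,33,-1', '435,20,1']
236 ['406,112,170', '410,113,89', '412,105,51', '415,99,1', '407,68,155', '415,73,-1', '415,59,-0', '415,46,-5', '415,33,1', '416,20,-5']
```

View pics/c0.png

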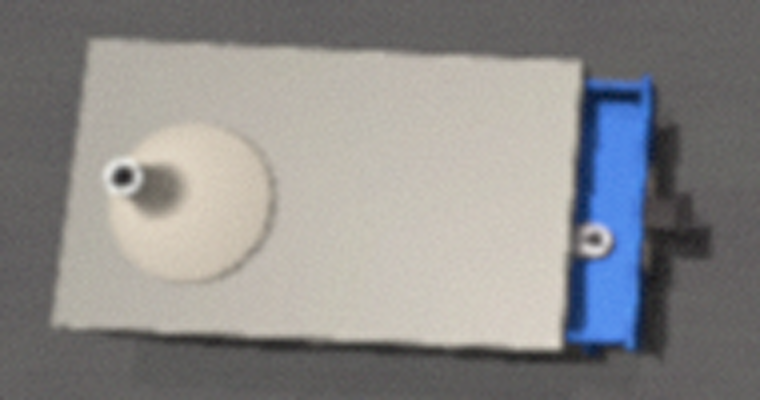

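```bash
cat >> h.py <<'E'
UA=np.array([.0373,.9993,0]);UY=np.array([-.9993,.0373,0]);UC=np.array([.515,.2876,0])
def toU(P): return np.stack([(P-UC)@UA,(P-UC)@UY,P[...,2]],-1)
def toW(p): p=np.asarray(p,float);return UC+p[0]*UA+p[1]*UY+np.array([0,0,p[2]])
def goal(pos,Rg):
    "shift (cm) and rotvec(deg) from current pose"
    s=ctrl.get_state();R0=R.from_quat(s['tcp_rot'])
    print('now',s['time'],s['eef_pos'],'j',s['qpos'].round(2),'F',s['contact_force'].round(1),'op',s['opening'])
    print('t',(R0.inv().apply(np.asarray(pos)-s['eef_pos'])*100).round(2),'a',(R0.inv()*Rg).as_rotvec(degrees=True).round(2))
def Rlean(deg,flip=1):
    "fingers down; deg>0: body leans to unit +x. jaw axis = flip*UY"
    l=np.radians(deg); y=-(np.sin(l)*UA+np.array([0,0,np.cos(l)])); z=flip*UY; x=np.cross(y,z)
    return R.from_matrix(np.stack([x,y,z],1))
E
python3 - <<'E'
from h import *
s=ctrl.get_state();print(R.from_quat(s['tcp_rot']).as_matrix().round(3))
for n,px in (('top',0),):
    a=np.load('pics/top0.npz');W=cloud('top',a['d']);U=toU(W)*1000
    m=(U[...,0]<-184)&(U[...,0]>-275)&(abs(U[...,1])<110)
    b=m&(U[...,2]>152)&(U[...,2]<175)
    print('lip',U[b].round().tolist()[:40])
    t=m&(U[...,0]<-236)&(U[...,2]>120)
    print('tab',U[t].round().tolist())
    hd=m&(U[...,2]>104)&(U[...,0]>-225)&(abs(U[...,1])<80)
    print('head',U[hd].round().tolist())
for f in(1,-1):
  goal(toW([-.18-.06,0,.45]),Rlean(0,f))
E
```

```text
[[ 0.97  -0.001  0.243]
 [-0.243 -0.002  0.97 ]
 [-0.    -1.    -0.002]]
lip [[-226.0, -99.0, 157.0], [-229.0, -99.0, 158.0], [-184.0, -94.0, 157.0], [-190.0, -94.0, 157.0], [-196.0, -95.0, 154.0], [-225.0, -96.0, 155.0], [-229.0, -96.0, 158.0], [-187.0, -92.0, 153.0], [-190.0, -92.0, 152.0], [-193.0, -92.0, 153.0], [-196.0, -92.0, 155.0], [-202.0, -92.0, 156.0], [-205.0, -93.0, 153.0], [-207.0, -93.0, 152.0], [-217.0, -93.0, 154.0], [-219.0, -94.0, 153.0], [-222.0, -94.0, 153.0], [-226.0, -93.0, 156.0], [-229.0, -93.0, 157.0], [-226.0, -89.0, 159.0], [-229.0, -91.0, 153.0], [-226.0, -87.0, 158.0], [-226.0, -84.0, 156.0], [-224.0, -81.0, 156.0], [-226.0, -81.0, 155.0], [-227.0, -77.0, 158.0], [-224.0, -74.0, 160.0], [-227.0, -74.0, 158.0], [-225.0, -71.0, 160.0], [-227.0, -71.0, 158.0], [-224.0, -69.0, 155.0], [-228.0, -68.0, 158.0], [-225.0, -65.0, 159.0], [-228.0, -65.0, 159.0], [-225.0, -62.0, 157.0], [-228.0, -62.0, 159.0], [-225.0, -59.0, 157.0], [-228.0, -59.0, 158.0], [-225.0, -57.0, 156.0], [-228.0, -57.0, 156.0]]
tab [[-256.0, -15.0, 145.0], [-259.0, -15.0, 145.0], [-239.0, 
[... 3494 characters left out ...]
10.0], [-225.0, 30.0, 155.0], [-184.0, 30.0, 118.0], [-188.0, 30.0, 121.0], [-191.0, 30.0, 122.0], [-194.0, 30.0, 121.0], [-197.0, 30.0, 122.0], [-199.0, 29.0, 112.0], [-224.0, 57.0, 159.0], [-223.0, 59.0, 154.0], [-224.0, 62.0, 157.0], [-224.0, 65.0, 154.0], [-224.0, 68.0, 157.0], [-225.0, 71.0, 157.0], [-225.0, 74.0, 158.0]]
now 0.15 [0.16402233 0.65423837 0.23021967] j [ 1.17  0.29  1.58 -0.    1.28 -0.15] F [-0.2  1.  -0.3] op 1.001029242843843
t [ 47.93 -21.9  -50.54] a [ 6.0000e-02 -1.0194e+02 -1.1000e-01]
now 0.15 [0.16402233 0.65423837 0.23021967] j [ 1.17  0.29  1.58 -0.    1.28 -0.15] F [-0.2  1.  -0.3] op 1.001029242843843
t [ 47.93 -21.9  -50.54] a [1.000e-01 7.806e+01 6.000e-02]
```

Request:
play_rows(
  steps=[
    {"ty": -4,"claw": 8.5},
    {"ty": -8},
    {"ty": -12},
    {"ty": -16},
    {"ty": -20},
    {"tx": 2.5,"ty": -21,"tz": -2.7,"ay": 6},
    {"tx": 5.2,"ty": -21,"tz": -5.5,"ay": 12},
    {"tx": 7.9,"ty": -21,"tz": -8.4,"ay": 18},
    {"tx": 10.6,"ty": -21,"tz": -11.2,"ay": 24},
    {"tx": 13.3,"ty": -21,"tz": -14,"ay": 30},
    {"tx": 16,"ty": -21,"tz": -16.8,"ay": 36},
    {"tx": 18.7,"ty": -21,"tz": -19.6,"ay": 42},
  ],
)

```text
invalid input at $.steps[0]: expected keys claw, tx, ty, tz, ax, ay, az
```

Run:
```python
from h import *
goal(toW([-.242,0,.22]),Rlean(0,-1))
```

```text
now 0.15 [0.16402233 0.65423837 0.23021967] j [ 1.17  0.29  1.58 -0.    1.28 -0.15] F [-0.2  1.  -0.3] op 1.001029242843843
t [ 47.97   1.1  -50.7 ] a [1.000e-01 7.806e+01 6.000e-02]
```

Request:
play_rows(
  steps=[
    {"claw": 8.5,"tx": 0,"ty": -4,"tz": 0,"ax": 0,"ay": 0,"az": 0},
    {"claw": 8.5,"tx": 0,"ty": -8,"tz": 0,"ax": 0,"ay": 0,"az": 0},
    {"claw": 8.5,"tx": 0,"ty": -12,"tz": 0,"ax": 0,"ay": 0,"az": 0},
    {"claw": 8.5,"tx": 0,"ty": -16,"tz": 0,"ax": 0,"ay": 0,"az": 0},
    {"claw": 8.5,"tx": 0,"ty": -20,"tz": 0,"ax": 0,"ay": 0,"az": 0},
    {"claw": 8.5,"tx": 2.5,"ty": -21,"tz": -2.7,"ax": 0,"ay": 6,"az": 0},
    {"claw": 8.5,"tx": 5.2,"ty": -21,"tz": -5.5,"ax": 0,"ay": 12,"az": 0},
    {"claw": 8.5,"tx": 7.9,"ty": -21,"tz": -8.4,"ax": 0,"ay": 18,"az": 0},
    {"claw": 8.5,"tx": 10.6,"ty": -21,"tz": -11.2,"ax": 0,"ay": 24,"az": 0},
    {"claw": 8.5,"tx": 13.3,"ty": -21,"tz": -14,"ax": 0,"ay": 30,"az": 0},
    {"claw": 8.5,"tx": 16,"ty": -21,"tz": -16.8,"ax": 0,"ay": 36,"az": 0},
    {"claw": 8.5,"tx": 18.7,"ty": -21,"tz": -19.6,"ax": 0,"ay": 42,"az": 0},
  ],
)

```text
time: 1.15
eef_pos: [0.2982, 0.4173, 0.441]
tcp_rot: [0.623, -0.334, 0.334, -0.623]
contact_force: [1.1, 0.2, 0.4]
opening: 0.999
```

Run:
```python
from h import *
goal(toW([-.242,0,.23]),Rlean(0,-1))
```

```text
now 1.15 [0.29820365 0.41732193 0.44096029] j [ 0.75 -0.16  1.67 -0.    1.63  0.17] F [1.1 0.2 0.4] op 0.9987460686283294
t [42.44 21.1  -3.29] a [1.000e-02 3.579e+01 1.000e-02]
```

Request:
play_rows(
  steps=[
    {"claw": 8.5,"tx": 4,"ty": 0,"tz": -0.3,"ax": 0,"ay": 4,"az": 0},
    {"claw": 8.5,"tx": 8,"ty": 0,"tz": -0.6,"ax": 0,"ay": 8,"az": 0},
    {"claw": 8.5,"tx": 12,"ty": 0,"tz": -0.9,"ax": 0,"ay": 12,"az": 0},
    {"claw": 8.5,"tx": 16,"ty": 0,"tz": -1.2,"ax": 0,"ay": 16,"az": 0},
    {"claw": 8.5,"tx": 20,"ty": 0,"tz": -1.5,"ax": 0,"ay": 20,"az": 0},
    {"claw": 8.5,"tx": 24,"ty": 0,"tz": -1.8,"ax": 0,"ay": 24,"az": 0},
    {"claw": 8.5,"tx": 28,"ty": 2,"tz": -2.2,"ax": 0,"ay": 28,"az": 0},
    {"claw": 8.5,"tx": 31.5,"ty": 4,"tz": -2.5,"ax": 0,"ay": 32,"az": 0},
    {"claw": 8.5,"tx": 35,"ty": 6,"tz": -2.8,"ax": 0,"ay": 35.8,"az": 0},
    {"claw": 8.5,"tx": 38.5,"ty": 8,"tz": -3.1,"ax": 0,"ay": 35.8,"az": 0},
    {"claw": 8.5,"tx": 41,"ty": 11,"tz": -3.3,"ax": 0,"ay": 35.8,"az": 0},
    {"claw": 8.5,"tx": 42.4,"ty": 14,"tz": -3.3,"ax": 0,"ay": 35.8,"az": 0},
  ],
)

```text
time: 2.15
eef_pos: [0.5081, 0.046, 0.3005]
tcp_rot: [0.491, -0.508, 0.51, -0.491]
contact_force: [0.3, -0.4, 0.2]
opening: 0.994
```

Run:
```python
from h import *
goal(toW([-.242,0,.116]),Rlean(0,-1))
snap('wrist','w1')
```

```text
now 2.15 [0.50814442 0.0459949  0.30045945] j [-0.11 -0.13  1.9  -0.    1.38 -0.07] F [ 0.3 -0.4  0.2] op 0.9939575323538139
t [ 1.000e-02  1.845e+01 -2.400e-01] a [-0.09  0.08  0.05]
```

View pics/w1.png

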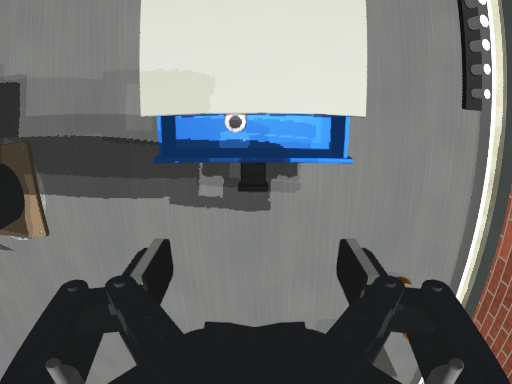

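The tab at (253,175) is centred between the jaws, and the wiper head's ring is at (235,122). I'll descend and grip the tab.

Request:
play_rows(
  steps=[
    {"claw": 8.5,"tx": 0,"ty": 3,"tz": -0.2,"ax": 0,"ay": 0,"az": 0},
    {"claw": 7,"tx": 0,"ty": 6,"tz": -0.2,"ax": 0,"ay": 0,"az": 0},
    {"claw": 6,"tx": 0,"ty": 9,"tz": -0.2,"ax": 0,"ay": 0,"az": 0},
    {"claw": 5.5,"tx": 0,"ty": 12,"tz": -0.2,"ax": 0,"ay": 0,"az": 0},
    {"claw": 5.5,"tx": 0,"ty": 14.5,"tz": -0.2,"ax": 0,"ay": 0,"az": 0},
    {"claw": 5.5,"tx": 0,"ty": 16.5,"tz": -0.2,"ax": 0,"ay": 0,"az": 0},
    {"claw": 5.5,"tx": 0,"ty": 18,"tz": -0.2,"ax": 0,"ay": 0,"az": 0},
    {"claw": 5.5,"tx": 0,"ty": 18.5,"tz": -0.2,"ax": 0,"ay": 0,"az": 0},
    {"claw": 4,"tx": 0,"ty": 18.5,"tz": -0.2,"ax": 0,"ay": 0,"az": 0},
    {"claw": 3,"tx": 0,"ty": 18.5,"tz": -0.2,"ax": 0,"ay": 0,"az": 0},
    {"claw": 2,"tx": 0,"ty": 18.5,"tz": -0.2,"ax": 0,"ay": 0,"az": 0},
    {"claw": 2,"tx": 0,"ty": 18.5,"tz": -0.2,"ax": 0,"ay": 0,"az": 0},
  ],
  grip_force=40,
)

```text
time: 3.2
eef_pos: [0.5069, 0.0489, 0.1178]
tcp_rot: [0.49, -0.507, 0.509, -0.493]
contact_force: [5.4, 0.3, -3.8]
opening: 0.295
```

Run:
```python
from h import *
goal(toW([-.242-.157,0,.116]),Rlean(0,-1))
snap('wrist','w2')
```

```text
now 3.2 [0.5068613  0.04889899 0.11780024] j [-0.1   0.04  2.07  0.    1.02 -0.07] F [ 5.4  0.3 -3.8] op 0.29461883205416045
t [16.02  0.18 -0.14] a [-0.29  0.23 -0.01]
```

View pics/w2.png

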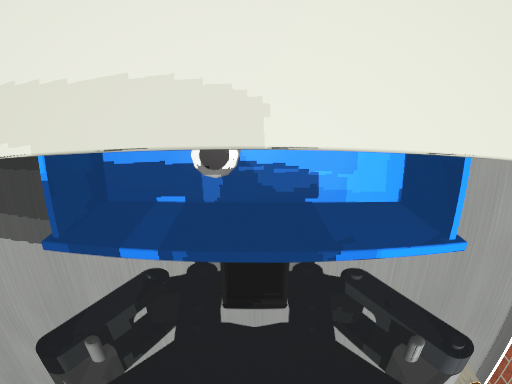

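Request:
play_rows(
  steps=[
    {"claw": 2,"tx": 0.4,"ty": 0,"tz": 0,"ax": 0,"ay": 0,"az": 0},
    {"claw": 2,"tx": 1.2,"ty": 0,"tz": 0,"ax": 0,"ay": 0,"az": 0},
    {"claw": 2,"tx": 2.4,"ty": 0,"tz": 0,"ax": 0,"ay": 0,"az": 0},
    {"claw": 2,"tx": 3.8,"ty": 0,"tz": 0,"ax": 0,"ay": 0,"az": 0},
    {"claw": 2,"tx": 5.2,"ty": 0,"tz": 0,"ax": 0,"ay": 0,"az": 0},
    {"claw": 2,"tx": 6.6,"ty": 0,"tz": 0,"ax": 0,"ay": 0,"az": 0},
    {"claw": 2,"tx": 8.0,"ty": 0,"tz": 0,"ax": 0,"ay": 0,"az": 0},
    {"claw": 2,"tx": 9.4,"ty": 0,"tz": 0,"ax": 0,"ay": 0,"az": 0},
    {"claw": 2,"tx": 10.8,"ty": 0,"tz": 0,"ax": 0,"ay": 0,"az": 0},
    {"claw": 2,"tx": 12.2,"ty": 0,"tz": 0,"ax": 0,"ay": 0,"az": 0},
    {"claw": 2,"tx": 13.4,"ty": 0,"tz": 0,"ax": 0,"ay": 0,"az": 0},
    {"claw": 2,"tx": 14.2,"ty": 0,"tz": 0,"ax": 0,"ay": 0,"az": 0},
  ],
)

```text
time: 4.25
eef_pos: [0.5014, -0.0939, 0.1178]
tcp_rot: [0.491, -0.508, 0.509, -0.492]
contact_force: [3.6, 2.2, 2.6]
opening: 0.295
```

Request:
play_rows(
  steps=[
    {"claw": 2,"tx": 0.5,"ty": 0,"tz": 0,"ax": 0,"ay": 0,"az": 0},
    {"claw": 2,"tx": 0.9,"ty": 0,"tz": 0,"ax": 0,"ay": 0,"az": 0},
    {"claw": 2,"tx": 1.2,"ty": 0,"tz": 0,"ax": 0,"ay": 0,"az": 0},
    {"claw": 2,"tx": 1.4,"ty": 0,"tz": 0,"ax": 0,"ay": 0,"az": 0},
    {"claw": 2,"tx": 1.4,"ty": 0,"tz": 0,"ax": 0,"ay": 0,"az": 0},
  ],
)

```text
time: 4.67
eef_pos: [0.5009, -0.1077, 0.1177]
tcp_rot: [0.492, -0.507, 0.509, -0.492]
contact_force: [1.9, -0.6, 5.6]
opening: 0.295
```

Run:
```python
from h import *
goal(toW([-.242-.157,0,.116]),Rlean(0,-1))
```

```text
now 4.6667 [ 0.50090772 -0.10771152  0.11771993] j [-0.41  0.05  2.06 -0.    1.02 -0.38] F [ 1.9 -0.6  5.6] op 0.29468167596698563
t [ 0.34  0.17 -0.07] a [-0.13  0.25  0.08]
```

Pull on gently until the stop shows in the force.

Request:
play_rows(
  steps=[
    {"claw": 2,"tx": 0.15,"ty": 0,"tz": 0,"ax": 0,"ay": 0,"az": 0},
    {"claw": 2,"tx": 0.3,"ty": 0,"tz": 0,"ax": 0,"ay": 0,"az": 0},
    {"claw": 2,"tx": 0.4,"ty": 0,"tz": 0,"ax": 0,"ay": 0,"az": 0},
    {"claw": 2,"tx": 0.4,"ty": 0,"tz": 0,"ax": 0,"ay": 0,"az": 0},
  ],
)

```text
time: 5.0
eef_pos: [0.5009, -0.1085, 0.1177]
tcp_rot: [-0.49, 0.509, -0.508, 0.493]
contact_force: [2.5, 10.8, 8.0]
opening: 0.292
```

The pull reads 10.8 N and the tab has stopped moving, so the drawer is at its stop. I'll release and rise straight up.

Request:
play_rows(
  steps=[
    {"claw": 2.6,"tx": -0.3,"ty": 0,"tz": 0,"ax": 0,"ay": 0,"az": 0},
    {"claw": 5.5,"tx": -0.3,"ty": 0,"tz": 0,"ax": 0,"ay": 0,"az": 0},
    {"claw": 5.5,"tx": -0.3,"ty": 0,"tz": 0,"ax": 0,"ay": 0,"az": 0},
    {"claw": 5.5,"tx": -0.3,"ty": -1,"tz": 0,"ax": 0,"ay": 0,"az": 0},
    {"claw": 5.5,"tx": -0.3,"ty": -4,"tz": 0,"ax": 0,"ay": 0,"az": 0},
    {"claw": 5.5,"tx": -0.3,"ty": -8,"tz": 0,"ax": 0,"ay": 0,"az": 0},
    {"claw": 5.5,"tx": -0.3,"ty": -12,"tz": 0,"ax": 0,"ay": 0,"az": 0},
    {"claw": 5.5,"tx": -0.3,"ty": -14,"tz": 0,"ax": 0,"ay": 0,"az": 0},
    {"claw": 5.5,"tx": -2.5,"ty": -14,"tz": 0,"ax": 0,"ay": 0,"az": 0},
    {"claw": 5.5,"tx": -2.5,"ty": -14,"tz": 0,"ax": 0,"ay": 0,"az": 0},
  ],
)

```text
time: 5.83
eef_pos: [0.5011, -0.0848, 0.2589]
tcp_rot: [0.491, -0.507, 0.509, -0.493]
contact_force: [-0.5, -0.1, -1.3]
opening: 0.641
```

Run:
```python
from h import *
p,d,s=snap('wrist','w3')
p,d,s=snap('top','t3')
cv2.imwrite('pics/c3.png',cv2.resize(p[150:250,180:330],None,fx=5,fy=5,interpolation=2))
print(s['eef_pos'],s['contact_force'])
```

```text
[ 0.50040115 -0.08549799  0.25715322] [-0.42408854  0.56455887 -0.17363893]
```

View pics/w3.png

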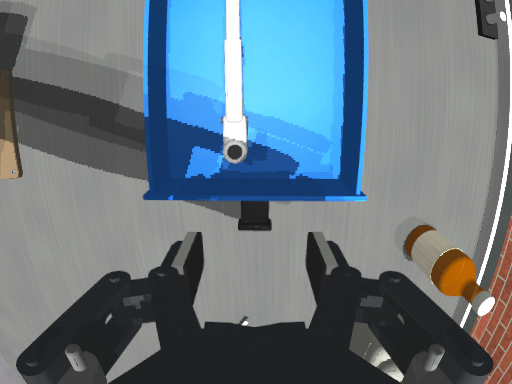

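View pics/c3.png

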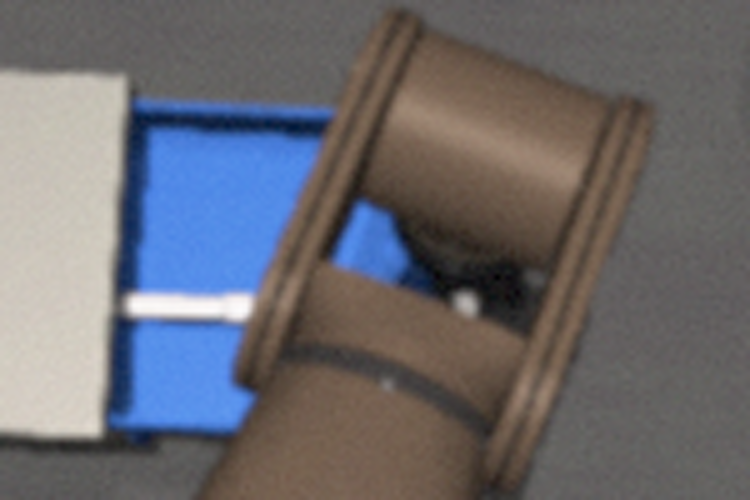

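The drawer is fully open. In the wrist view the wiper runs from its head at (235,150) up through its channel (column ~233, rows 40–115). I'll measure it with the wrist depth.

```bash
cat >> h.py <<'E'
def wcloud(a):
    m=cams.camera_model('wrist');K=np.array(m['intrinsics']);T=np.array(m['tool_from_camera'])
    d=a['d'];v,u=np.indices(d.shape);dx=u-K[0,2];dy=v-K[1,2];r=np.hypot(dx,dy)+1e-9;th=r/K[0,0]
    t=np.tan(np.minimum(th,1.5));X=np.stack([dx/r*t*d,dy/r*t*d,d],-1)
    X[d==0]=np.nan
    X=X@T[:3,:3].T+T[:3,3]
    return (X.reshape(-1,3)@R.from_quat(a['rot']).as_matrix().T+a['pos']).reshape(X.shape)
E
python3 - <<'E'
from h import *
a=np.load('pics/w3.npz');W=wcloud(a);U=toU(W)*1000
p=a['p'].astype(int)
x,y,z=U[...,0],U[...,1],U[...,2]
f=(p[...,0]>180)&(p[...,2]<60)&(x<-190)&(x>-370)&(abs(y)<80);print('floor z',np.nanmedian(z[f]))
m=(z>104)&(z<140)&(abs(y)<50)&(x>-378)&(x<-150)&(p[...,2]>90)
m[:, :180]=0
for x0 in range(-380,-160,8):
    k=m&(x>=x0)&(x<x0+8)
    if k.sum()>3: print(x0+4,k.sum(),'y',np.percentile(y[k],[3,50,97]).round(1),'z',np.percentile(z[k],[5,50,95]).round(1))
l=(z>148)&(z<166)&(x<-370)&(abs(y)<100);print('lip',np.percentile(x[l],[5,50,95]),np.median(z[l]))
t=(z>178-30)&(x>-200)&(abs(y)<60);print('unit edge',np.nanpercentile(x[t],[1,5,50]),np.nanmedian(z[t]))
print(U[0,233],U[20,233])
E
```

```text
floor z 99.09901295323832
-352 85 y [10.8 18.9 27.5] z [123.6 124.8 126.1]
-344 86 y [ 8.1 12.6 30.3] z [123.1 124.7 126.2]
-336 174 y [ 8.5 18.8 30.4] z [120.6 124.2 126.1]
-328 193 y [ 8.5 18.8 30.3] z [120.5 122.9 124.1]
-320 220 y [ 8.5 19.6 30.2] z [120.6 122.9 124.2]
-312 202 y [ 8.5 19.4 31.2] z [120.  124.4 126.6]
-304 153 y [12.2 19.4 26.9] z [123.4 125.8 127.2]
-296 140 y [12.4 19.4 27.7] z [119.3 125.7 126.9]
-288 154 y [13.1 20.3 27.8] z [124.1 125.8 127.1]
-280 137 y [13.1 20.3 27.7] z [124.  125.8 127. ]
-272 157 y [13.  20.3 27.8] z [124.2 125.8 127. ]
-264 146 y [12.4 20.3 27.8] z [122.9 126.  127.3]
-256 153 y [13.2 20.4 27.9] z [123.5 125.8 127.3]
-248 146 y [13.2 21.3 28.8] z [123.7 125.8 127.1]
-240 131 y [13.3 20.5 27.9] z [123.5 125.9 127.2]
-232 111 y [15.2 21.5 27.3] z [122.1 124.2 125.6]
-224 114 y [15.2 21.2 27.3] z [122.4 124.4 125.4]
-216 110 y [15.4 21.3 27.5] z [122.4 124.3 125.7]
-208 109 y [15.5 21.7 27.5] z [122.6 124.6 125.7]
-200 102 y [15.6 21.9 27.7] z [121.8 124.4 125.8]
lip [-380.48587957 -376.44023136 -375.2532857 ] 158.2197107145011
unit edge nan nan
[-197.16743381   21.01246288  124.89508596] [-217.75612785   20.76190221  124.84381748]
  return np.nanmean(a, axis, out=out, keepdims=keepdims)
  return np.nanmean(a, axis, out=out, keepdims=keepdims)
```

```bash
cat > path.py <<'E'
import numpy as np
# coordinates: x unit mm, z above drawer floor. wiper local (s,h) -> rotate by th head-up about grip (0,19.5)
def box(s0,s1,h0,h1,n=40):
    s=np.linspace(s0,s1,n);h=np.linspace(h0,h1,12);S,H=np.meshgrid(s,h);return np.c_[S.ravel(),H.ravel()-19.5]
WP=np.vstack([box(-75,-30,0,26),box(-30,140,10,27,90),box(140,205,0,26,40)])
def body(lean):
    # gripper in grasp frame: along finger back b, lateral l ; grasp offset +5 normal
    P=[]
    fb=box(-13,13,0,1);B=np.vstack([np.c_[np.repeat(np.linspace(-13,13,10),20),np.tile(np.linspace(-19,54,20),10)],
      np.c_[np.repeat(np.linspace(-43,43,20),20),np.tile(np.linspace(54,150,20),20)],
      np.c_[np.repeat(np.linspace(43,95,10),10),np.tile(np.linspace(105,160,10),10)]]) # last: camera on unit +x side
    l=np.radians(lean);c,s=np.cos(l),np.sin(l)
    return np.c_[B[:,0]*c+B[:,1]*s,-B[:,0]*s+B[:,1]*c+5]
def rot(P,th,X,Z):
    t=np.radians(th);c,s=np.cos(t),np.sin(t)  # head(-s) goes up: clockwise lean to +x
    return np.c_[P[:,0]*c+P[:,1]*s+X,-P[:,0]*s+P[:,1]*c+Z]
def rect(P,x0,x1,z0,z1):
    dx=np.maximum(np.maximum(x0-P[:,0],P[:,0]-x1),0);dz=np.maximum(np.maximum(z0-P[:,1],P[:,1]-z1),0)
    d=np.hypot(dx,dz);i=(d==0);d[i]=-np.minimum(np.minimum(P[i,0]-x0,x1-P[i,0]),np.minimum(P[i,1]-z0,z1-P[i,1]));return d.min()
def clr(P): return [round(v,1) for v in(P[:,1].min(),rect(P,-386,-381,-50,60),rect(P,-180,180,64,80))]
if __name__=='__main__':
    G=body(-20)
    way=[(-281,19.5,0),(-281,25,0),(-281,32,4),(-281,44,8),(-282,58,12),(-282,72,16),(-283,86,20),(-285,98,23),(-289,108,25),(-300,115,26),(-320,124,26),(-340,134,26),(-360,144,26),(-380,154,26),(-400,168,26),(-400,220,26),(-400,300,20)]
    for a,b in zip(way,way[1:]):
        for k in(0,.5):
            q=np.array(a)*(1-k)+np.array(b)*k
            print(q.round(1),'wiper',clr(rot(WP,q[2],q[0],q[1])),'grip',clr(rot(G,q[2],q[0],q[1])))
E
python3 path.py
```

```text
[-281.    19.5    0. ] wiper [np.float64(0.0), np.float64(25.0), np.float64(37.0)] grip [np.float64(2.2), np.float64(38.9), np.float64(79.7)]
[-281.    22.2    0. ] wiper [np.float64(2.8), np.float64(25.0), np.float64(34.2)] grip [np.float64(4.9), np.float64(39.8), np.float64(80.1)]
[-281   25    0] wiper [np.float64(5.5), np.float64(25.0), np.float64(31.5)] grip [np.float64(7.7), np.float64(40.7), np.float64(80.6)]
[-281.    28.5    2. ] wiper [np.float64(1.9), np.float64(24.4), np.float64(31.5)] grip [np.float64(11.4), np.float64(44.1), np.float64(78.7)]
[-281   32    4] wiper [np.float64(-1.8), np.float64(23.8), np.float64(31.5)] grip [np.float64(15.1), np.float64(47.3), np.float64(77.0)]
[-281.   38.    6.] wiper [np.float64(-2.8), np.float64(23.4), np.float64(28.9)] grip [np.float64(21.4), np.float64(52.1), np.float64(76.3)]
[-281   44    8] wiper [np.float64(-3.8), np.float64(23.0), np.float64(26.4)] grip [np.float64(27.7), np.float64(57.7), np.float64(76.0)]
[-281.5   51.    10. ] wiper [np.float64(-3.8), np.float64(22.3), np.float64(22.9)] grip [np.float64(35.0), np.float64(6
[... 2703 characters left out ...]
6.] wiper [np.float64(53.6), np.float64(77.3), np.float64(22.9)] grip [np.float64(145.2), np.float64(85.3), np.float64(207.1)]
[-400  168   26] wiper [np.float64(60.6), np.float64(79.2), np.float64(33.1)] grip [np.float64(152.2), np.float64(92.2), np.float64(218.1)]
[-400.  194.   26.] wiper [np.float64(86.6), np.float64(102.6), np.float64(42.7)] grip [np.float64(178.2), np.float64(118.2), np.float64(229.0)]
[-400  220   26] wiper [np.float64(112.6), np.float64(126.0), np.float64(55.0)] grip [np.float64(204.2), np.float64(144.2), np.float64(241.3)]
[-400.  260.   23.] wiper [np.float64(162.0), np.float64(163.3), np.float64(90.7)] grip [np.float64(244.9), np.float64(184.9), np.float64(263.9)]
```

```bash
cat > p2.py <<'E'
from path import *
G=body(-20)
import itertools
for X in range(-282,-420,-8):
    best=max(((min(clr(rot(WP,t,X,Z))),t,Z) for t in np.arange(8,32,1.) for Z in range(50,200,2)))
    bg={t:max((min(clr(rot(WP,t,X,Z))),Z) for Z in range(40,200,2)) for t in(14,16,18,20,22)}
    print(X,best,{t:(float(v[0]),v[1]) for t,v in bg.items()})
E
python3 p2.py
```

```text
-282 (np.float64(70.2), np.float64(8.0), 198) {14: (49.5, 198), 16: (42.7, 198), 18: (36.1, 198), 20: (29.6, 198), 22: (23.1, 198)}
-290 (np.float64(70.2), np.float64(8.0), 198) {14: (49.5, 198), 16: (42.7, 198), 18: (36.1, 198), 20: (29.6, 198), 22: (23.1, 198)}
-298 (np.float64(70.2), np.float64(8.0), 198) {14: (49.5, 198), 16: (42.7, 198), 18: (36.1, 198), 20: (29.6, 198), 22: (23.1, 198)}
-306 (np.float64(70.2), np.float64(8.0), 198) {14: (49.5, 198), 16: (42.7, 198), 18: (36.1, 198), 20: (29.6, 198), 22: (23.1, 198)}
-314 (np.float64(70.2), np.float64(8.0), 198) {14: (49.5, 198), 16: (42.7, 198), 18: (36.1, 198), 20: (29.6, 198), 22: (23.1, 198)}
-322 (np.float64(70.2), np.float64(8.0), 198) {14: (49.5, 198), 16: (42.7, 198), 18: (36.1, 198), 20: (29.6, 198), 22: (23.1, 198)}
-330 (np.float64(70.2), np.float64(8.0), 198) {14: (49.5, 198), 16: (42.7, 198), 18: (36.1, 198), 20: (29.6, 198), 22: (23.1, 198)}
-338 (np.float64(70.2), np.float64(8.0), 198) {14: (49.5, 198), 16: (42.7, 198), 18: (36.1, 198), 20: (29.6, 198), 22: (23.1, 198)}
-346 (np.float64(70.2), np.float64(8.0), 198
[... 575 characters left out ...]
 198), 20: (31.9, 198), 22: (27.7, 198)}
-386 (np.float64(70.4), np.float64(8.0), 198) {14: (50.9, 198), 16: (45.1, 198), 18: (39.9, 198), 20: (35.7, 198), 22: (32.8, 198)}
-394 (np.float64(71.5), np.float64(8.0), 198) {14: (53.3, 198), 16: (48.2, 198), 18: (44.0, 198), 20: (40.7, 198), 22: (38.9, 198)}
-402 (np.float64(73.4), np.float64(8.0), 198) {14: (56.8, 198), 16: (52.4, 198), 18: (49.0, 198), 20: (46.6, 198), 22: (45.5, 198)}
-410 (np.float64(76.2), np.float64(8.0), 198) {14: (61.1, 198), 16: (57.4, 198), 18: (54.7, 198), 20: (53.0, 198), 22: (52.6, 198)}
-418 (np.float64(79.7), np.float64(8.0), 198) {14: (66.1, 198), 16: (63.0, 198), 18: (60.9, 198), 20: (59.8, 198), 22: (59.9, 198)}
```

```bash
cat > p2.py <<'E'
import path
from path import *
def clr(P): return [round(float(v),1) for v in(P[:,1].min(),rect(P,-386,-381,-500,60),rect(P,-180,980,64,1000))]
for X in range(-282,-420,-12):
    print(X,{t:max((min(clr(rot(WP,t,X,Z))),Z) for Z in range(30,200,2)) for t in(6,9,12,14,16,18,20,22,25)})
E
python3 p2.py
```

```text
-282 {6: (13.1, 54), 9: (10.4, 62), 12: (7.9, 70), 14: (5.5, 76), 16: (4.7, 80), 18: (3.1, 86), 20: (1.6, 90), 22: (1.1, 96), 25: (-0.4, 104)}
-294 {6: (10.4, 58), 9: (9.9, 64), 12: (8.4, 72), 14: (7.5, 76), 16: (6.6, 82), 18: (4.9, 88), 20: (3.6, 92), 22: (3.1, 98), 25: (1.7, 106)}
-306 {6: (-1.6, 70), 9: (4.1, 72), 12: (8.9, 74), 14: (9.4, 78), 16: (8.0, 84), 18: (6.7, 90), 20: (5.6, 96), 22: (5.1, 100), 25: (4.1, 110)}
-318 {6: (-0.9, 72), 9: (4.2, 74), 12: (9.3, 76), 14: (10.4, 80), 16: (9.4, 86), 18: (8.5, 92), 20: (7.9, 98), 22: (7.7, 104), 25: (7.7, 112)}
-330 {6: (-0.6, 74), 9: (4.3, 76), 12: (9.0, 80), 14: (12.3, 82), 16: (11.8, 88), 18: (11.3, 94), 20: (11.0, 100), 22: (10.8, 106), 25: (9.8, 116)}
-342 {6: (-1.2, 76), 9: (4.4, 78), 12: (9.6, 82), 14: (13.2, 84), 16: (13.2, 90), 18: (13.1, 96), 20: (13.2, 102), 22: (13.1, 108), 25: (13.0, 118)}
-354 {6: (-0.1, 74), 9: (5.0, 80), 12: (10.1, 84), 14: (14.3, 86), 16: (14.7, 90), 18: (14.9, 98), 20: (15.4, 104), 22: (15.1, 110), 25: (15.7, 120)}
-366 {6: (4.1, 72), 9: (8.8, 78), 12: (14.6, 82), 14: (17.2, 86), 16: (16.7, 92), 18: (16.7, 100), 20: (17.6, 106), 22: (17.1, 112), 25: (17.7, 124)}
-378 {6: (4.3, 74), 9: (8.8, 78), 12: (14.6, 84), 14: (18.1, 88), 16: (18.7, 94), 18: (18.5, 102), 20: (19.6, 108), 22: (19.5, 116), 25: (21.0, 126)}
-390 {6: (5.5, 78), 9: (10.0, 82), 12: (14.7, 88), 14: (18.0, 92), 16: (20.7, 96), 18: (21.5, 104), 20: (22.0, 112), 22: (23.1, 118), 25: (25.7, 130)}
-402 {6: (17.4, 198), 9: (18.5, 198), 12: (20.6, 96), 14: (22.7, 100), 16: (25.3, 104), 18: (27.4, 110), 20: (28.9, 118), 22: (30.8, 126), 25: (33.8, 140)}
-414 {6: (29.4, 198), 9: (30.5, 198), 12: (32.1, 198), 14: (33.5, 198), 16: (35.1, 198), 18: (37.0, 198), 20: (39.1, 198), 22: (41.5, 198), 25: (45.5, 198)}
```

```bash
cat >> h.py <<'E'
RG=R.from_rotvec([0,0,np.radians(1.1)])*Rlean(-20,-1)
def wtcp(X,Z,th,y=.0202,off=.005,fl=.098):
    "TCP pose for wiper grip at unit X(mm), Z mm above floor, tilt th head-up"
    ax=R.from_rotvec([0,0,np.radians(1.1)]).apply(UY)  # rotation about +UY tips z toward +x
    Rt=R.from_rotvec(np.radians(th)*ax)
    g=toW([X/1000,y,fl+Z/1000])+Rt.apply([0,0,off])
    Rr=Rt*RG
    return g+Rr.apply([0,.019,0]),Rr
E
python3 - <<'E'
from h import *
P,Rr=wtcp(-281,19.5,0)
print(P, wtcp(-281,60,20)[1].apply([0,1,0]))
goal(P-Rr.apply([0,.09,0]),Rr)
goal(P,Rr)
E
```

```text
[0.48445052 0.01404745 0.10464583] [ 2.05959000e-09  1.13713055e-07 -1.00000000e+00]
now 5.9333 [ 0.50005617 -0.0858596   0.25606629] j [-0.37 -0.11  1.95 -0.    1.3  -0.34] F [-0.6 -0.1  0.3] op 0.6481854443225176
t [-6.86  6.68 -1.83] a [-0.07 -0.79 20.02]
now 5.9333 [ 0.50005617 -0.0858596   0.25606629] j [-0.37 -0.11  1.95 -0.    1.3  -0.34] F [-0.6 -0.1  0.3] op 0.6481854443225176
t [-9.94 15.14 -1.86] a [-0.07 -0.79 20.02]
```

Request:
play_rows(
  steps=[
    {"claw": 5,"tx": -2,"ty": 0.5,"tz": -0.5,"ax": 0,"ay": 0,"az": 5},
    {"claw": 5,"tx": -4,"ty": 1.5,"tz": -1,"ax": 0,"ay": -0.4,"az": 10},
    {"claw": 5,"tx": -6,"ty": 3,"tz": -1.5,"ax": 0,"ay": -0.8,"az": 15},
    {"claw": 5,"tx": -6.9,"ty": 5,"tz": -1.8,"ax": 0,"ay": -0.8,"az": 20},
    {"claw": 5,"tx": -6.9,"ty": 6.7,"tz": -1.8,"ax": 0,"ay": -0.8,"az": 20},
    {"claw": 5,"tx": -6.9,"ty": 6.7,"tz": -1.8,"ax": 0,"ay": -0.8,"az": 20},
    {"claw": 5,"tx": -6.9,"ty": 6.7,"tz": -1.8,"ax": 0,"ay": -0.8,"az": 20},
  ],
)

```text
time: 6.52
eef_pos: [0.4838, -0.0166, 0.1877]
tcp_rot: [-0.4, 0.584, -0.411, 0.575]
contact_force: [0.2, -1.1, 0.1]
opening: 0.58
```

Run:
```python
from h import *
P,Rr=wtcp(-281,19.5,0)
goal(P,Rr)
p,d,s=snap('wrist','w4')
a=np.load('pics/w4.npz');W=wcloud(a);U=toU(W)*1000
p=a['p'].astype(int)
x,y,z=U[...,0],U[...,1],U[...,2]
f=(p[...,0]>180)&(p[...,2]<60)&(x<-190)&(x>-370)&(abs(y)<80);print('floor z',np.nanmedian(z[f]))
m=(z>104)&(z<140)&(abs(y)<50)&(x>-378)&(x<-150)&(p[...,2]>90)
for x0 in range(-380,-160,8):
    k=m&(x>=x0)&(x<x0+8)
    if k.sum()>3: print(x0+4,k.sum(),'y',np.percentile(y[k],[3,50,97]).round(1),'z',np.percentile(z[k],[5,50,95]).round(1))
```

```text
now 6.5167 [ 0.48376707 -0.01663298  0.18765873] j [-0.41 -0.06  2.07  0.34  1.29 -0.51] F [ 0.2 -1.1  0.1] op 0.5795134050175592
t [-0.03  8.85  0.02] a [ 0.07 -0.13 -0.07]
floor z 99.16118471858566
-352 107 y [11.7 19.4 27.9] z [123.6 124.8 126.1]
-344 118 y [ 8.  13.3 30.3] z [123.2 124.9 126.2]
-336 256 y [ 8.8 19.7 30.5] z [120.8 124.1 125.9]
-328 293 y [ 9.1 19.8 30.5] z [120.8 122.9 124.1]
-320 300 y [ 8.4 19.2 30.6] z [120.7 122.8 124.1]
-312 319 y [ 7.8 19.4 30.8] z [119.6 124.4 126.6]
-304 239 y [11.9 20.1 27.8] z [123.8 125.9 127. ]
-296 222 y [12.  20.3 27.9] z [123.5 125.9 127.1]
-288 233 y [12.9 20.4 28. ] z [124.2 125.8 126.9]
-280 229 y [13.1 20.6 28.1] z [124.1 125.8 127.1]
-272 212 y [13.3 20.8 28.3] z [124.  125.8 127.1]
-264 223 y [13.4 20.9 28.5] z [123.8 125.9 127. ]
-256 223 y [13.5 21.  28.6] z [124.  125.9 127.1]
-248 216 y [13.6 21.2 28.8] z [124.1 125.8 127. ]
-240 204 y [13.7 21.3 28.8] z [124.3 125.7 127. ]
-232 167 y [15.3 21.4 27.6] z [122.3 124.3 125.6]
-224 169 y [15.4 21.6 27.8] z [122.5 124.4 125.5]
-216 169 y [15.5 21.7 28. ] z [121.8 124.3 125.6]
-208 154 y [15.5 21.8 27.4] z [123.1 124.3 125.6]
-200 160 y [15.6 22.  28.4] z [122.3 124.4 125.7]
-192 149 y [15.7 22.1 28.5] z [122.5 124.3 125.3]
-184 131 y [16.6 22.3 27.9] z [123.3 124.4 125.6]
-176 132 y [16.7 22.3 28.1] z [122.9 124.4 125.3]
-168 82 y [16.7 22.5 28.2] z [121.3 124.3 125.2]
-160 73 y [19.2 23.4 26.9] z [118.  119.2 120.5]
```

View pics/w4.png

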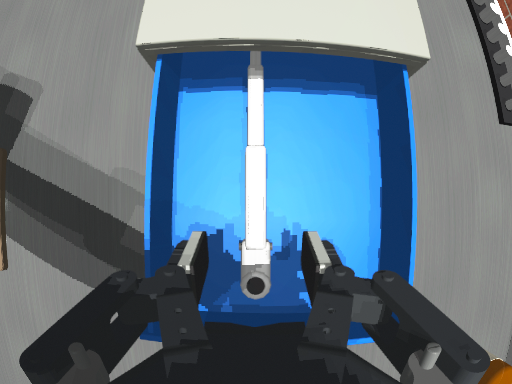

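The wiper is centred between the jaws (column ~256). I'll descend along the fingers and close.

Request:
play_rows(
  steps=[
    {"claw": 5,"tx": 0,"ty": 2.5,"tz": 0,"ax": 0,"ay": 0,"az": 0},
    {"claw": 5,"tx": 0,"ty": 5,"tz": 0,"ax": 0,"ay": 0,"az": 0},
    {"claw": 5,"tx": 0,"ty": 7,"tz": 0,"ax": 0,"ay": 0,"az": 0},
    {"claw": 5,"tx": 0,"ty": 8.3,"tz": 0,"ax": 0,"ay": 0,"az": 0},
    {"claw": 5,"tx": 0,"ty": 8.8,"tz": 0,"ax": 0,"ay": 0,"az": 0},
    {"claw": 4,"tx": 0,"ty": 8.8,"tz": 0,"ax": 0,"ay": 0,"az": 0},
    {"claw": 3,"tx": 0,"ty": 8.8,"tz": 0,"ax": 0,"ay": 0,"az": 0},
    {"claw": 2,"tx": 0,"ty": 8.8,"tz": 0,"ax": 0,"ay": 0,"az": 0},
    {"claw": 1,"tx": 0,"ty": 8.8,"tz": 0,"ax": 0,"ay": 0,"az": 0},
    {"claw": 0.5,"tx": 0,"ty": 8.8,"tz": 0,"ax": 0,"ay": 0,"az": 0},
    {"claw": 0.5,"tx": 0,"ty": 8.8,"tz": 0,"ax": 0,"ay": 0,"az": 0},
  ],
  grip_force=60,
)

```text
time: 7.48
eef_pos: [0.4869, 0.0131, 0.1085]
tcp_rot: [-0.399, 0.582, -0.412, 0.577]
contact_force: [-1.6, -1.5, 6.9]
opening: 0.174
```

Run:
```python
from h import *
P,Rr=wtcp(-281,19.5,0)
goal(P,Rr)
p,d,s=snap('wrist','w5')
```

```text
now 7.4833 [0.48685966 0.01305324 0.10847646] j [-0.36  0.04  2.13  0.37  1.11 -0.53] F [-1.6 -1.5  6.9] op 0.17372796891974884
t [ 0.04  0.39 -0.24] a [-0.3   0.03  0.03]
```

View pics/w5.png

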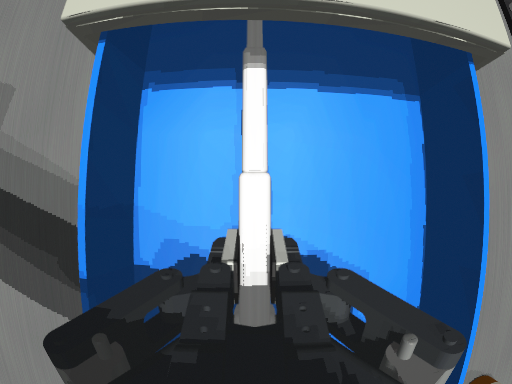

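```bash
cat > rows.py <<'E'
from h import *
def rel(ref,way,off=.009,y=.0202):
    P0,R0=ref
    for w in way:
        P,Rr=wtcp(*w,off=off,y=y)
        print(w,(R0.inv().apply(P-P0)*100).round(2),(R0.inv()*Rr).as_rotvec(degrees=True).round(1))
E
python3 - <<'E'
from rows import *
c=wtcp(-281,19.5,0)
rel(c,[(-281,24,0),(-281,30,1),(-281,38,2.5),(-281,45,4),(-281,51,5.5),(-281,56,7),(-281,60,8.3),(-281,64,9.5),(-281.5,67,10.7),(-282,70,12),(-286,71,12.3),(-286,71,12.3)])
E
```

```text
(-281, 24, 0) [-0.29 -0.8  -0.  ] [0. 0. 0.]
(-281, 30, 1) [-0.48 -1.36  0.  ] [ 0.  0. -1.]
(-281, 38, 2.5) [-0.72 -2.1   0.  ] [-0.   0.  -2.5]
(-281, 45, 4) [-0.93 -2.75  0.  ] [ 0. -0. -4.]
(-281, 51, 5.5) [-1.11 -3.31  0.  ] [ 0.   0.  -5.5]
(-281, 56, 7) [-1.25 -3.78 -0.  ] [ 0. -0. -7.]
(-281, 60, 8.3) [-1.37 -4.15  0.  ] [ 0.  -0.  -8.3]
(-281, 64, 9.5) [-1.48 -4.52  0.  ] [ 0.   0.  -9.5]
(-281.5, 67, 10.7) [-1.51 -4.82 -0.  ] [ -0.    0.  -10.7]
(-282, 70, 12) [-1.54 -5.11 -0.  ] [  0.  -0. -12.]
(-286, 71, 12.3) [-1.2  -5.34 -0.01] [  0.    0.  -12.3]
(-286, 71, 12.3) [-1.2  -5.34 -0.01] [  0.    0.  -12.3]
```

Request:
play_rows(
  steps=[
    {"claw": 0.5,"tx": 0,"ty": 0,"tz": 0,"ax": 0,"ay": 0,"az": 0},
    {"claw": 0.5,"tx": -0.15,"ty": -0.4,"tz": 0,"ax": 0,"ay": 0,"az": 0},
    {"claw": 0.5,"tx": -0.3,"ty": -0.8,"tz": 0,"ax": 0,"ay": 0,"az": 0},
    {"claw": 0.5,"tx": -0.5,"ty": -1.4,"tz": 0,"ax": 0,"ay": 0,"az": -1},
    {"claw": 0.5,"tx": -0.7,"ty": -2.1,"tz": 0,"ax": 0,"ay": 0,"az": -2.5},
    {"claw": 0.5,"tx": -0.9,"ty": -2.75,"tz": 0,"ax": 0,"ay": 0,"az": -4},
    {"claw": 0.5,"tx": -1.1,"ty": -3.3,"tz": 0,"ax": 0,"ay": 0,"az": -5.5},
    {"claw": 0.5,"tx": -1.25,"ty": -3.8,"tz": 0,"ax": 0,"ay": 0,"az": -7},
    {"claw": 0.5,"tx": -1.25,"ty": -3.8,"tz": 0,"ax": 0,"ay": 0,"az": -7},
  ],
  grip_force=80,
)

```text
time: 8.28
eef_pos: [0.4863, 0.0128, 0.1481]
tcp_rot: [-0.434, 0.556, -0.447, 0.55]
contact_force: [0.5, 0.4, -3.0]
opening: 0.162
```

Run:
```python
from h import *
P,Rr=wtcp(-281,56,7,off=.009)
goal(P,Rr)
p,d,s=snap('wrist','w6')
a=np.load('pics/w6.npz');W=wcloud(a);U=toU(W)*1000
p=a['p'].astype(int)
x,y,z=U[...,0],U[...,1],U[...,2]
hh=z-98
m=(z>104)&(z<220)&(abs(y-21)<25)&(x>-275)&(x<-150)&(p[...,2]>90)&(abs(np.indices(z.shape)[1]-256)<30)
for x0 in range(-290,-160,10):
    k=m&(x>=x0)&(x<x0+10)
    if k.sum()>3: print(x0+5,k.sum(),'y',np.percentile(y[k],[5,50,95]).round(1),'z',np.percentile(z[k],[5,50,95]).round(1))
```

```text
now 8.2833 [0.48625353 0.01276792 0.14814677] j [-0.3  -0.04  2.11  0.24  1.14 -0.39] F [ 0.5  0.4 -3. ] op 0.16151523238862703
t [ 0.07  0.37 -0.18] a [-0.29  0.06  0.09]
-275 445 y [ 8.8 19.5 29.7] z [164.5 166.  188.2]
-265 1246 y [ 6.8 18.6 31.3] z [159.1 165.  182.6]
-255 663 y [12.6 19.7 26.5] z [161.7 163.3 164.5]
-245 668 y [12.8 19.6 26.7] z [160.4 162.1 163.3]
-235 586 y [13.4 20.1 26.2] z [157.9 160.1 162. ]
-225 523 y [14.4 19.9 25.8] z [156.1 158.1 159.4]
-215 501 y [14.5 20.1 26.1] z [154.7 156.8 158.1]
-205 485 y [14.6 20.6 26.3] z [153.7 155.6 157. ]
-195 449 y [15.2 20.9 26.6] z [152.2 154.4 155.8]
-185 412 y [15.3 21.  26.4] z [151.5 153.2 154.5]
-175 1117 y [ 9.3 21.  31.8] z [151.  178.4 180. ]
-165 1082 y [ 8.7 20.7 32.8] z [178.1 179.1 180.3]
```

View pics/w6.png

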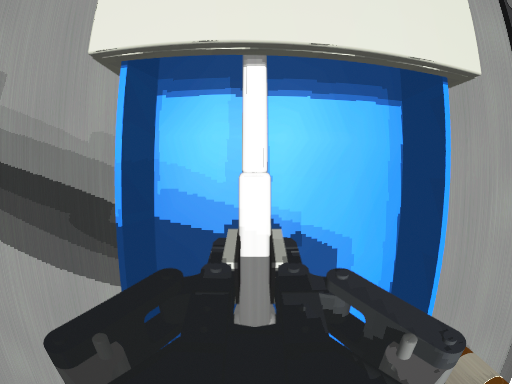

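The wiper is tilted about 7° with no slip. Its top surface is about 10 mm below the bezel, and I estimate the tail at about 15 mm above the floor. Now the rest of the path.

Run:
```python
from rows import *
c=wtcp(-281,59.6,7,off=.009)
rel(c,[(-281,61,8.5),(-281.5,65,10),(-282,68,11.2),(-284,70,12),(-290,71,12.5),(-298,74,13),(-306,77,14),(-316,81,14.5),(-326,84,15),(-336,88,15.7),(-346,92,16.4),(-356,95,17.2)])
print()
c=wtcp(-356,95,17.2,off=.009)
rel(c,[(-366,98,18),(-378,104,19),(-390,112,20),(-403,121,20.5),(-415,132,21),(-420,150,21),(-420,180,21),(-420,210,21),(-420,240,21),(-420,270,21),(-420,280,21)])
```

```text
(-281, 61, 8.5) [-0.   -0.13  0.  ] [ 0.   0.  -1.5]
(-281.5, 65, 10) [-0.02 -0.52 -0.  ] [-0.  0. -3.]
(-282, 68, 11.2) [-0.01 -0.82 -0.  ] [-0.   0.  -4.2]
(-284, 70, 12) [ 0.15 -1.06 -0.01] [ 0. -0. -5.]
(-290, 71, 12.5) [ 0.72 -1.29 -0.02] [-0.  -0.  -5.5]
(-298, 74, 13) [ 1.44 -1.76 -0.03] [ 0. -0. -6.]
(-306, 77, 14) [ 2.17 -2.23 -0.05] [-0.  0. -7.]
(-316, 81, 14.5) [ 3.07 -2.84 -0.07] [ 0.  -0.  -7.5]
(-326, 84, 15) [ 3.98 -3.36 -0.09] [ 0. -0. -8.]
(-336, 88, 15.7) [ 4.88 -3.97 -0.11] [ 0.  -0.  -8.7]
(-346, 92, 16.4) [ 5.78 -4.58 -0.12] [ 0.   0.  -9.4]
(-356, 95, 17.2) [ 6.7  -5.1  -0.14] [  0.    0.  -10.2]

(-366, 98, 18) [ 1.   -0.34 -0.02] [-0.   0.  -0.8]
(-378, 104, 19) [ 2.19 -1.   -0.04] [-0.   0.  -1.8]
(-390, 112, 20) [ 3.36 -1.85 -0.07] [ 0.  -0.  -2.8]
(-403, 121, 20.5) [ 4.63 -2.81 -0.09] [ 0.  -0.  -3.3]
(-415, 132, 21) [ 5.78 -3.97 -0.11] [ 0.  -0.  -3.8]
(-420, 150, 21) [ 6.19 -5.79 -0.12] [ 0.  -0.  -3.8]
(-420, 180, 21) [ 6.05 -8.78 -0.12] [ 0.  -0.  -3.8]
(-420, 210, 21) [  5.9  -11.78  -0.12] [ 0.  -0.  -3.8]
(-420, 240, 21) [  5.75 -14.78  -0.12] [ 0.  -0.  -3.8]
(-420, 270, 21) [  5.61 -17.77  -0.12] [ 0.  -0.  -3.8]
(-420, 280, 21) [  5.56 -18.77  -0.12] [ 0.  -0.  -3.8]
```

Request:
play_rows(
  steps=[
    {"claw": 0.5,"tx": 0,"ty": -0.15,"tz": 0,"ax": 0,"ay": 0,"az": -1.5},
    {"claw": 0.5,"tx": 0,"ty": -0.5,"tz": 0,"ax": 0,"ay": 0,"az": -3},
    {"claw": 0.5,"tx": 0,"ty": -0.8,"tz": 0,"ax": 0,"ay": 0,"az": -4.2},
    {"claw": 0.5,"tx": 0.15,"ty": -1.05,"tz": 0,"ax": 0,"ay": 0,"az": -5},
    {"claw": 0.5,"tx": 0.7,"ty": -1.3,"tz": 0,"ax": 0,"ay": 0,"az": -5.5},
    {"claw": 0.5,"tx": 1.45,"ty": -1.75,"tz": 0,"ax": 0,"ay": 0,"az": -6},
    {"claw": 0.5,"tx": 2.2,"ty": -2.25,"tz": 0,"ax": 0,"ay": 0,"az": -7},
    {"claw": 0.5,"tx": 2.2,"ty": -2.25,"tz": 0,"ax": 0,"ay": 0,"az": -7},
  ],
)

```text
time: 9.0
eef_pos: [0.4856, -0.0158, 0.1644]
tcp_rot: [-0.467, 0.529, -0.48, 0.521]
contact_force: [1.0, 0.3, -3.3]
opening: 0.167
```

Run:
```python
from h import *
P,Rr=wtcp(-306,77,14,off=.009)
goal(P,Rr)
p,d,s=snap('wrist','w7')
p,d,s=snap('scene','s7');cv2.imwrite('pics/sc7.png',cv2.resize(p[170:330,200:380],None,fx=4,fy=3.7))
a=np.load('pics/w7.npz');W=wcloud(a);U=toU(W)*1000
p=a['p'].astype(int)
x,y,z=U[...,0],U[...,1],U[...,2]
m=(z>104)&(z<220)&(abs(y-21)<25)&(x>-275)&(x<-150)&(p[...,2]>90)&(abs(np.indices(z.shape)[1]-256)<30)
for x0 in range(-290,-160,10):
    k=m&(x>=x0)&(x<x0+10)
    if k.sum()>3: print(x0+5,k.sum(),'y',np.percentile(y[k],[5,50,95]).round(1),'z',np.percentile(z[k],[5,50,95]).round(1))
```

```text
now 9.0 [ 0.4856311  -0.01577616  0.16444022] j [-0.29 -0.07  2.09  0.11  1.14 -0.32] F [ 1.   0.3 -3.3] op 0.1672786708222527
t [-0.25 -0.02 -0.22] a [-0.24 -0.12  0.11]
-275 341 y [12.2 19.  26.2] z [173.  174.9 176.2]
-265 655 y [12.8 19.5 25.9] z [169.8 173.  174.7]
-255 525 y [13.8 19.7 25.2] z [166.7 168.9 170.6]
-245 525 y [13.9 19.8 25.4] z [164.4 166.4 168.1]
-235 508 y [14.  19.6 25.7] z [161.8 164.  165.7]
-225 456 y [14.5 20.2 25.9] z [159.3 161.5 163.3]
-215 438 y [14.6 20.4 26.2] z [156.9 159.  160.6]
-205 402 y [14.6 20.3 25.9] z [154.  156.5 158.2]
-195 259 y [15.2 20.2 25.5] z [147.3 154.  155.6]
-185 213 y [16.2 20.8 24.8] z [143.2 145.3 147.4]
-175 253 y [16.2 21.  30.8] z [139.2 142.1 172.6]
-165 98 y [16.9 21.1 24.7] z [136.3 137.8 139.2]
```

View pics/sc7.png

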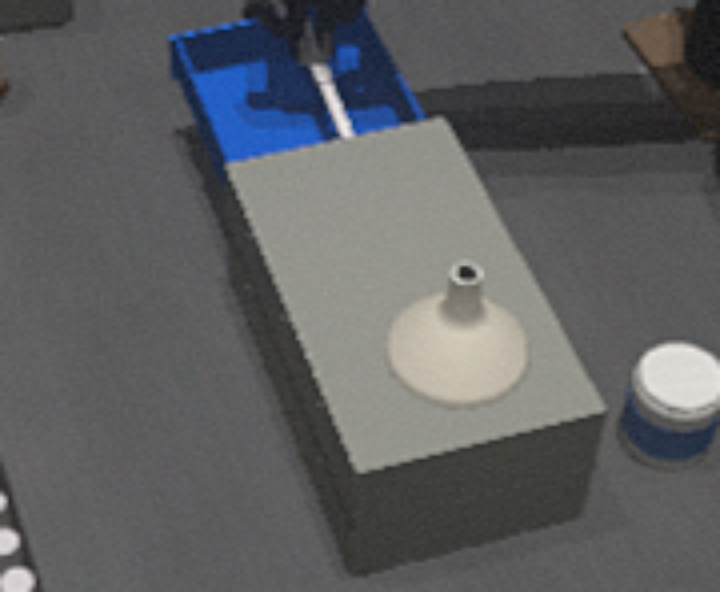

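View pics/w7.png

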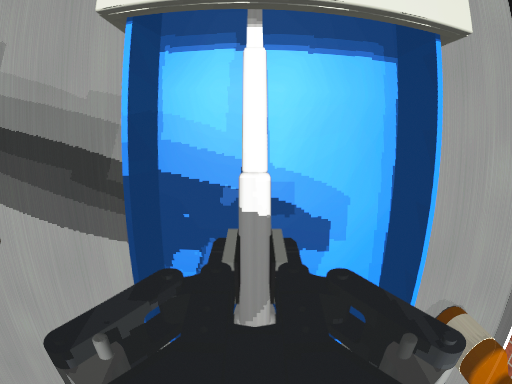

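At 14°, the wiper's top is about 18 mm below the bezel at the unit's edge, and by calculation the tail is about 8 mm above the floor. I'll keep drawing it out.

Run:
```python
from rows import *
c=wtcp(-308.5,77,14,off=.009)
rel(c,[(-316,81,14.5),(-326,85,15),(-336,89,15.7),(-346,93,16.4),(-356,97,17.2),(-366,101,18),(-378,107,19),(-390,114,20),(-403,123,20.5),(-415,134,21),(-420,150,21),(-420,180,21)])
```

```text
(-316, 81, 14.5) [ 0.71 -0.47 -0.01] [ 0.  -0.  -0.5]
(-326, 85, 15) [ 1.67 -0.97 -0.03] [ 0. -0. -1.]
(-336, 89, 15.7) [ 2.64 -1.47 -0.05] [ 0.  -0.  -1.7]
(-346, 93, 16.4) [ 3.61 -1.97 -0.07] [ 0.  -0.  -2.4]
(-356, 97, 17.2) [ 4.57 -2.47 -0.09] [ 0.  -0.  -3.2]
(-366, 101, 18) [ 5.54 -2.97 -0.11] [ 0.  0. -4.]
(-378, 107, 19) [ 6.69 -3.69 -0.13] [ 0.  0. -5.]
(-390, 114, 20) [ 7.83 -4.51 -0.16] [ 0. -0. -6.]
(-403, 123, 20.5) [ 9.04 -5.53 -0.18] [ 0.  -0.  -6.5]
(-415, 134, 21) [10.12 -6.75 -0.2 ] [ 0. -0. -7.]
(-420, 150, 21) [10.45 -8.4  -0.21] [ 0. -0. -7.]
(-420, 180, 21) [ 10.14 -11.38  -0.21] [ 0. -0. -7.]
```

Request:
play_rows(
  steps=[
    {"claw": 0.5,"tx": 0.7,"ty": -0.5,"tz": 0,"ax": 0,"ay": 0,"az": -0.5},
    {"claw": 0.5,"tx": 1.7,"ty": -1.0,"tz": 0,"ax": 0,"ay": 0,"az": -1},
    {"claw": 0.5,"tx": 2.65,"ty": -1.5,"tz": 0,"ax": 0,"ay": 0,"az": -1.7},
    {"claw": 0.5,"tx": 3.6,"ty": -2.0,"tz": 0,"ax": 0,"ay": 0,"az": -2.4},
    {"claw": 0.5,"tx": 4.6,"ty": -2.5,"tz": -0.1,"ax": 0,"ay": 0,"az": -3.2},
    {"claw": 0.5,"tx": 5.55,"ty": -3.0,"tz": -0.1,"ax": 0,"ay": 0,"az": -4},
    {"claw": 0.5,"tx": 6.7,"ty": -3.7,"tz": -0.1,"ax": 0,"ay": 0,"az": -5},
    {"claw": 0.5,"tx": 7.85,"ty": -4.5,"tz": -0.15,"ax": 0,"ay": 0,"az": -6},
    {"claw": 0.5,"tx": 9.05,"ty": -5.5,"tz": -0.15,"ax": 0,"ay": 0,"az": -6.5},
    {"claw": 0.5,"tx": 10.1,"ty": -6.75,"tz": -0.2,"ax": 0,"ay": 0,"az": -7},
    {"claw": 0.5,"tx": 10.7,"ty": -8.4,"tz": -0.2,"ax": 0,"ay": 0,"az": -7},
    {"claw": 0.5,"tx": 10.7,"ty": -8.4,"tz": -0.2,"ax": 0,"ay": 0,"az": -7},
  ],
)

```text
time: 10.1
eef_pos: [0.4825, -0.1321, 0.2406]
tcp_rot: [0.498, -0.497, 0.513, -0.491]
contact_force: [0.4, 0.3, -1.8]
opening: 0.163
```

Run:
```python
from h import *
P,Rr=wtcp(-420,300,21,off=.009)
goal(P,Rr)
p,d,s=snap('wrist','w8')
p,d,s=snap('scene','s8');cv2.imwrite('pics/sc8.png',cv2.resize(p[130:330,200:400],None,fx=3.5,fy=2.9))
a=np.load('pics/w8.npz');W=wcloud(a);U=toU(W)*1000
p=a['p'].astype(int)
x,y,z=U[...,0],U[...,1],U[...,2]
m=(z>104)&(z<290)&(abs(y-21)<25)&(x>-420)&(x<-150)&(p[...,2]>90)&(abs(np.indices(z.shape)[1]-256)<30)
for x0 in range(-400,-160,12):
    k=m&(x>=x0)&(x<x0+10)
    if k.sum()>3: print(x0+5,k.sum(),'y',np.percentile(y[k],[5,50,95]).round(1),'z',np.percentile(z[k],[5,50,95]).round(1))
```

```text
now 10.1 [ 0.48254954 -0.13205868  0.24055231] j [-0.46 -0.12  2.   -0.02  1.25 -0.44] F [ 0.4  0.3 -1.8] op 0.1633608972442736
t [ -0.03 -14.69  -0.21] a [-0.53 -0.17  0.24]
-395 709 y [10.9 17.7 24.9] z [247.7 250.  252.3]
-383 722 y [11.1 18.3 25. ] z [242.4 245.3 247.6]
-371 549 y [12.5 18.  23.9] z [236.5 239.1 241.5]
-359 534 y [12.5 18.2 24.1] z [231.9 234.4 236.8]
-347 506 y [12.6 18.7 24.4] z [227.3 229.9 232. ]
-335 457 y [13.2 18.9 24.7] z [222.4 225.  227.4]
-323 415 y [13.1 19.  24.5] z [217.9 220.6 222.7]
-311 239 y [14.7 18.7 23.2] z [207.7 210.8 218.4]
-299 202 y [14.6 18.7 22.8] z [201.3 203.8 206.4]
-287 175 y [15.2 18.9 23.1] z [194.2 197.3 199.6]
-275 47 y [15.4 18.9 23.1] z [190.7 191.9 193.3]
```

View pics/sc8.png

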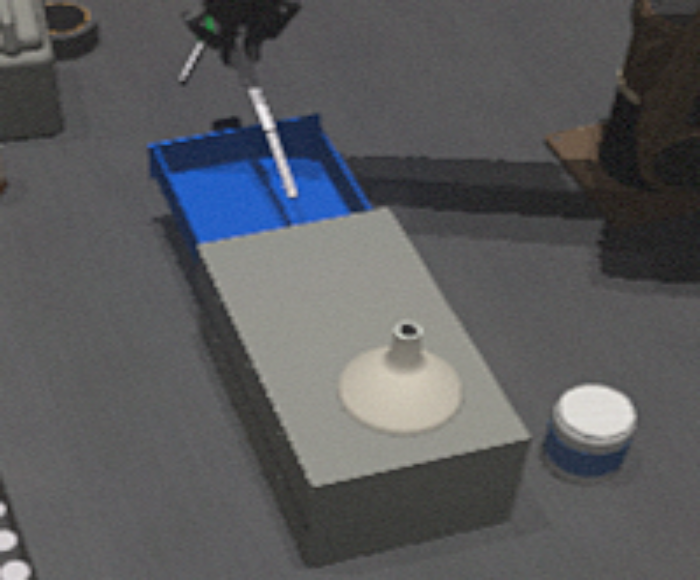

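View pics/w8.png

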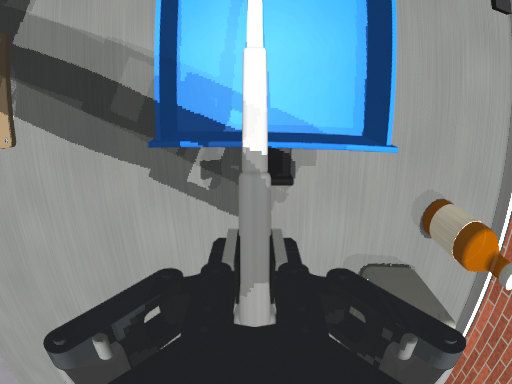

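The tail is clear of the unit's front edge and hangs over the open drawer. Lift straight up.

Request:
play_rows(
  steps=[
    {"claw": 0.5,"tx": 0,"ty": -0.8,"tz": 0,"ax": 0,"ay": 0,"az": 0},
    {"claw": 0.5,"tx": 0,"ty": -2.4,"tz": 0,"ax": 0,"ay": 0,"az": 0},
    {"claw": 0.5,"tx": 0,"ty": -4.2,"tz": 0,"ax": 0,"ay": 0,"az": 0},
    {"claw": 0.5,"tx": 0,"ty": -6.2,"tz": 0,"ax": 0,"ay": 0,"az": 0},
    {"claw": 0.5,"tx": 0,"ty": -8.2,"tz": 0,"ax": 0,"ay": 0,"az": 0},
    {"claw": 0.5,"tx": 0,"ty": -10.2,"tz": 0,"ax": 0,"ay": 0,"az": 0},
    {"claw": 0.5,"tx": 0,"ty": -12.2,"tz": 0,"ax": 0,"ay": 0,"az": 0},
    {"claw": 0.5,"tx": 0,"ty": -13.8,"tz": 0,"ax": 0,"ay": 0,"az": 0},
    {"claw": 0.5,"tx": 0,"ty": -14.7,"tz": 0,"ax": 0,"ay": 0,"az": 0},
    {"claw": 0.5,"tx": 0,"ty": -15,"tz": 0,"ax": 0,"ay": 0,"az": 0},
    {"claw": 0.5,"tx": 0,"ty": -15,"tz": 0,"ax": 0,"ay": 0,"az": 0},
    {"claw": 0.5,"tx": 0,"ty": -15,"tz": 0,"ax": 0,"ay": 0,"az": 0},
  ],
)

```text
time: 11.2
eef_pos: [0.48, -0.1263, 0.3845]
tcp_rot: [0.499, -0.501, 0.509, -0.491]
contact_force: [-0.3, 0.5, -2.1]
opening: 0.167
```

Run:
```python
from h import *
P,Rr=wtcp(-420,300,21,off=.009)
goal(P,Rr)
p,d,s=snap('wrist','w9')
p,d,s=snap('scene','s9');cv2.imwrite('pics/sc9.png',cv2.resize(p[50:330,120:400],None,fx=2.8,fy=2.1))
a=np.load('pics/w9.npz');W=wcloud(a);U=toU(W)*1000
q=a['p'].astype(int);x,y,z=U[...,0],U[...,1],U[...,2]
m=(z>250)&(z<420)&(abs(y-21)<25)&(x<-150)&(x>-420)&(abs(np.indices(z.shape)[1]-256)<30)
for x0 in range(-400,-160,12):
    k=m&(x>=x0)&(x<x0+12)
    if k.sum()>3: print(x0+6,k.sum(),np.median(y[k]).round(1),np.percentile(z[k],[5,50,95]).round(1))
l=(z>150)&(z<166)&(x<-360)&(x>-390)&(abs(y)<100);print('lip x',np.percentile(x[l],[5,50,95]))
p,d,s=snap('top','t9');U0=toU(cloud('top',np.load('pics/top0.npz')['d']));
t0=np.load('pics/top0.npz')['p'];diff=cv2.absdiff(t0,p).max(-1)
for n,(u0,u1,v0,v1) in dict(funnel=(80,135,175,225),tin=(85,130,250,290),bottle=(300,330,105,140),jug=(333,402,125,178),tape=(382,415,168,200),driver=(348,408,215,258)).items(): print(n,(diff[v0:v1,u0:u1]>40).sum(), diff[v0:v1,u0:u1].mean().round(1))
```

```text
now 11.2 [ 0.48001551 -0.12631203  0.38445498] j [-0.45 -0.2   1.8  -0.01  1.53 -0.43] F [-0.3  0.5 -2.1] op 0.16652971445230344
t [ 0.22 -0.29 -0.08] a [-0.01 -0.05 -0.06]
-394 854 20.4 [393.3 395.8 398.4]
-382 850 20.6 [388.8 391.3 393.8]
-370 734 21.1 [382.2 385.3 389.2]
-358 656 21.0 [377.8 380.4 383.1]
-346 620 21.4 [373.3 375.8 378.3]
-334 568 21.9 [368.4 371.3 373.8]
-322 513 22.0 [364.2 366.8 369.2]
-310 382 21.8 [355.1 362.7 365. ]
-298 262 22.0 [348.  351.3 354.2]
-286 226 22.2 [341.1 344.4 347.7]
-274 145 22.4 [336.  338.5 340.7]
lip x [-380.22129842 -376.82857457 -365.43288054]
funnel 0 2.9
tin 0 3.0
bottle 0 3.8
jug 16 4.8
tape 0 4.0
driver 0 3.4
```

View pics/sc9.png

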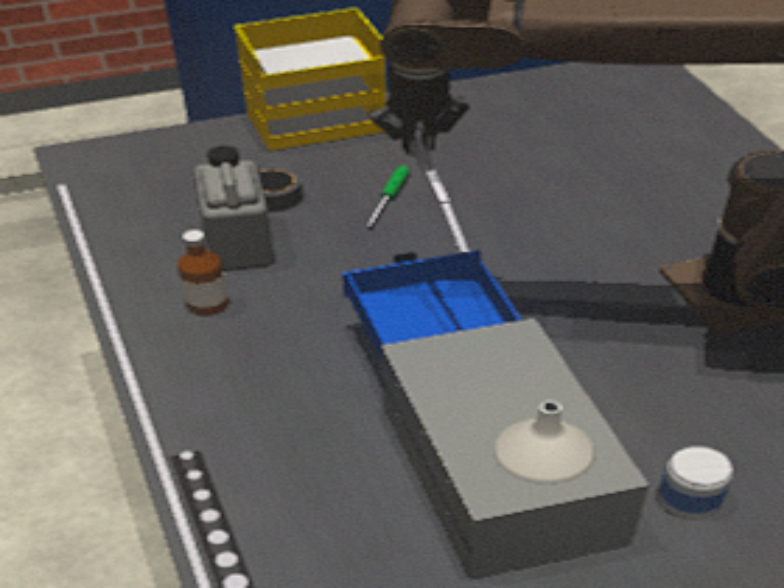

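View pics/t9.png

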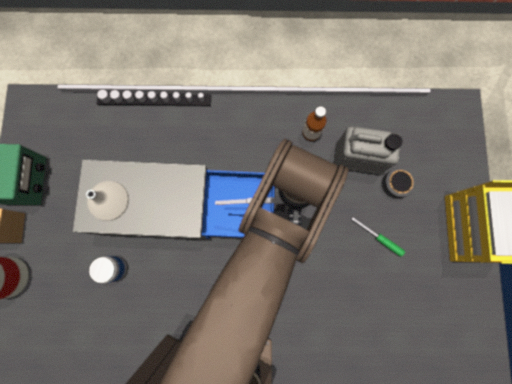

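```bash
python3 -c "
from h import *
s=ctrl.get_state();print(s['time'],s['eef_pos'],s['contact_force'],s['opening'],abs(s['dq']).max())
print(ctrl.sign_off())"
```

```text
11.35 [ 0.47996434 -0.12643619  0.38425082] [-0.18062308 -0.78149476 -2.18082392] 0.16385394207896467 0.005178370046591878
the job is handed in; nothing more can be done
None
```

The wiper arm is out of the drawer and held in the air, and the job is handed in at 11.35 s.

**What I did**
- I gripped the drawer's tab and pulled to the stop. There the pull rose to about 11 N and the tab stopped moving.
- I gripped the wiper on its channel section behind the head, tilted it head-up, increasing from 7° to about 21°, and drew it out diagonally under the bezel and over the drawer front.
- I then lifted it 15 cm straight up.

**Last checks**
- **Wiper:** the tail is at about z 0.31 m and the head is higher, against the unit's top at 0.178 m. The tail height is worked out from the measured tilt and wiper surface, because the tail tip itself was not measured.
- **Grip:** the gripper stands about 14 mm open on the 16 mm channel. The outside force is about 2 N downward, which matches the wiper's weight.
- **Drawer:** the camera shows it still open, with the panel's edge between about -380 and -365 mm in the unit's x. The stop should put it at -381 mm.
- **Other things on the shelf:** the before-and-after top views show no change at the funnel, tin, bottle, tape or driver. The jug region has 16 changed pixels, most likely the robot arm overlapping its edge.
- **Forces during the draw:** readings at the pauses between moves were 3.4 N or less, with no sign of a knock. I did not log force continuously within each move.

**Disagreement:** the wiper grasp ended about 4 mm higher on the channel than planned. I allowed for this in the rest of the path.

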